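# Reset the peak gauge and set the air valve two turns open

### The job

On the eye clinic's white air test bench, first turn the black bar knob in the middle of the round gauge anticlockwise until its red peak pointer is back against the zero stop, and leave it there. Then take the valve wheel by its yellow handle, close the valve (clockwise) fully to its stop, and from there back it off (anticlockwise) exactly two full turns. Finish while still gripping the yellow handle and holding the wheel still there; do not let go, and leave the other things on the table and bench undisturbed.

Things in the scene. Friction and masses are not known exactly. Their poses are not given: they have to be found in the camera images.
- valve_axis (a point): Point on the vertical axis of the valve wheel, at the height of the middle of its yellow handle, 130 mm above the table. The valve unit has a round aluminium foot (144 mm across) fixed on the white plate (180 x 430 x 30 mm); the gauge stands on the other half of the plate, 240 mm away; valve and gauge may change places. z is up; -x points to the red mark on the foot: there the handle stands when the valve is shut, and again after every full turn.
- handle: Yellow upright handle of the valve wheel: a cylinder 22 mm in diameter and 50 mm high that turns freely about its own axis, so a gripper can keep one orientation while it carries the handle round. Origin at its centre, 130 mm above the table and 50 mm from the wheel's axis. It stands 7 mm clear above the blue wheel rim (rim 100 mm in diameter, bar 12 mm thick, top of rim 98 mm above the table). Its own yaw has no meaning.
- valve (a joint): Angle of the valve wheel in rad: 0 = shut, at the hard stop; grows as the wheel is turned anticlockwise seen from above (opening), 6.283 per turn; hard stop at 16.3. About 0.12 N m (2.4 N at the handle) turns it, and it stays where it is left. The handle's direction from the axis is the -x of valve_axis turned anticlockwise by this angle.
- knob_axis (a point): Point on the vertical axis of the gauge's reset knob, 92 mm above the table, 13 mm below the knob's top. The gauge lies face up: a black drum 108 mm across with a paper dial, its face 67 mm above the table, the knob in the middle. The knob's upright bar is 40 mm long, 13 mm thick and runs from 75 to 105 mm above the table; a red pointer below it turns with it. z is up; -x points along the zero mark: at joint value 0 bar and pointer lie along x, with the pointer towards -x.
- peak_knob (a joint): Angle of the reset knob with the red peak pointer, in rad: 0 = at the zero stop (hard); grows clockwise seen from above, so it is reset by turning anticlockwise. About 0.03 N m turns it; it stays where it is left.
- trial_lens: Bystander, leave alone: trial lens in a steel ring, 38 mm across, 5 mm thick, red tab, lying on the white plate between valve and gauge. Origin at the middle of its underside.
- brass_plug: Bystander, leave alone: brass plug, 24 mm across, 24 mm high, standing on the white plate between valve and gauge. Origin at the middle of its underside.
- penlight: Bystander, leave alone: aluminium penlight, 120 x 14 x 14 mm, lying on the table in front, on the right. Origin at the middle of its underside.
- occluder: Bystander, leave alone: black flat eye occluder (paddle), 210 mm long, 4 mm thick, lying on the table on the left. Origin at the middle of its underside.
- spectacles: Bystander, leave alone: pair of blue spectacles, 136 mm wide, 42 mm high, arms along its +x, on the table at the far right. Origin at the middle of its underside.
- spray: Bystander, leave alone: white lens-cleaner bottle with green label and cap, 44 mm across, 120 mm high, standing at the far left. Origin at the middle of its underside.
- lens_tray: Bystander, leave alone: grey divided lens tray, 140 x 200 x 30 mm, on the table at the far middle. Origin at the middle of its underside.

How it is judged (in metres and radians):
On the way, in this order (a step that is already met when the one before it is completed fails the run):
1. the peak pointer is turned back to its zero stop (value of joint peak_knob below 0.06 rad), for 0.2 s.
2. the valve is closed to its stop (value of joint valve below 0.08 rad), for 0.1 s.
At the end, for the whole second after the job is handed in: The valve stands two turns (12.57 rad) from its stop, within 0.2 rad (11 degrees), and is still; the fingers still grip the yellow handle (over 3 N of contact); the peak pointer is still at its zero stop (within 0.1 rad) (value of joint valve between 12.366 and 12.766 rad and velocity of joint valve between -0.08 and 0.08 rad/s and contact force between the fingers and handle above 3 N and value of joint peak_knob below 0.1 rad); the arm keeps its last pose, push and grip.
It fails at once if a bystander is pushed away (over 25 mm) (distance of any of trial_lens, brass_plug, penlight, occluder, spectacles, spray, lens_tray from where it was at the start of the episode above 0.025 m).
It also fails if it takes over 70 s, if anything falls off the work surface, if the arm or the gripper's body presses on something with over 40 N, if the wrist force passes 120 N, or if a joint passes its speed limit or range.

### The arm

A 6-joint arm with a two-finger parallel gripper is mounted at the origin on the work surface. World frame = base frame: x ahead of the robot, y to its left, z up, the work surface at z = 0. Lengths are in mm, angles in rad, forces in N, time in s.
With the tool pointing down it reaches from about 275 to 825 mm from the base axis. Payload 4.9 kg.
Tool frame: the origin (TCP) lies at the very end of the fingers, on their centre line; the grasp point (between the pads) lies 19 mm behind it; z points along the fingers, y is the direction in which the jaws open and shut (so a half turn about z gives the same grasp; the last joint's range is limited). The gripper opens to 85 mm and grips with 20 to 120 N. Pads are 22 mm wide; open, the fingers measure 114 mm over their backs; the gripper's body (76 mm by 85 mm) begins 54 mm behind the grasp point. The pads swing forward as they close: fully open they stand 13 mm farther back than shut.
Start: joints at [1.193, 0.326, -0.193, 1.052, 0, 1.437], TCP at [132.759, 533.754, 231.281] pointing down, gripper open.
Joint ranges: [-2.65, 2.65], [-0.97, 1.79], [-1.3, 1.35], [-1.93, 2.1], [-1.47, 1.37], [-3.14, 3.14]. Speed limits (rad/s): [2.57, 2.57, 3.14, 3.14, 3.14, 3.14].

### API

Orientations are given as [roll, pitch, yaw] about the fixed x, y, z axes, in that order (R = Rz(yaw) Ry(pitch) Rx(roll)).
In Python, from bench import bot, solve_ik, imaging gives the robot as it stands. Calls block until the motion is done:
- bot.move_ptp(position, orientation): joint-space move of the TCP to a pose.
- bot.movel(position, rot=None, max_speed=150, threshold=None): straight line of the TCP; rot=None keeps the orientation; max_speed is the mean speed in mm/s. With threshold (N) it stops when the force on the tool has changed by that much, and returns True; else False.
- bot.move_j(angles): joint-space move.
- bot.grip(opening, effort=None): opening from 0.0 (shut) to 1.0 (fully open); effort is the grip in N (None keeps the last); returns when the fingers have stopped.
- bot.dwell(seconds).
- solve_ik(position, orientation): joint angles nearest the present ones, or None.
- bot.get_state(): the state.
- imaging.capture(name): name is "side" or "top"; returns the picture (420x560x3 uint8, blue, green, red); there is no depth.
- imaging.camera_model(name): a dict with "K" (3x3 intrinsics, pixels), "position" and "rotation" of the camera in the world. Camera axes: x right, y up, looking along -z (the intrinsics and any distortion apply to the point x, -y, -z); pixel columns grow to the right and rows downward; lengths in mm; the calibration is good to about 2 mm. A picture is of the moment at which its call begins. camera_model takes no time and is no camera call.
A pose or a line that the arm cannot do raises bot.IKError and nothing moves.
- bot.sign_off(): hands the job in, once; it reports no verdict.
The state is a dict: "t": time; "qpos": joint angles; "joint_velocities": joint speeds; "effort": joint torques, N m; "tcp_pos": TCP position; "orientation": TCP orientation; "contact_force": force on the tool from outside, world axes, zero at the start; "wrist_torque": the same for the moment, N m; "opening": opening from 0.0 (shut) to 1.0 (fully open).
Only numpy, scipy, OpenCV 4.12 (cv2) and the standard library are available. Lean on these libraries where they do the work, as an engineer would, in place of code of your own. Each camera call takes 0.05 s, during which the arm holds its last target. There are 200 camera calls.

## Working session

There is one attempt and no reset: what is moved stays moved. The work goes in short steps, each a Python script; the robot and the scene stay as the last script left them, time stands still between calls to the robot, and variables do not carry over. Pictures are saved under pics/ and viewed, about 8 in all and at most 12, crops included, and the job is handed in when it is done.

```bash
mkdir -p pics
python3 - <<'E'
from bench import bot, imaging
import cv2
for n in("top","side"):
    cv2.imwrite(f"pics/{n}0.png",imaging.capture(n)); m=imaging.camera_model(n); print(n,m)
s=bot.get_state();print(s)
E
```

```text
top {'K': array([[386.10276096,   0.        , 283.98519268],
       [  0.        , 386.10276096, 204.9553713 ],
       [  0.        ,   0.        ,   1.        ]]), 'position': array([ 420.88054265,   23.12335802, 1056.67962656]), 'rotation': array([ 0.1253519 , -0.00370363, -1.59612845])}
side {'K': array([[385.9948494 ,   0.        , 277.11430448],
       [  0.        , 385.9948494 , 209.72964807],
       [  0.        ,   0.        ,   1.        ]]), 'position': array([330.60955948, 762.08353928, 878.59202763]), 'rotation': array([ 0.80141503, -0.00310101, -2.8697156 ])}
{'t': 0.1, 'qpos': array([ 1.19279159e+00,  3.26870838e-01, -1.93469926e-01,  1.05204600e+00,
        4.25888419e-06,  1.43659796e+00]), 'joint_velocities': array([-0.00052967, -0.00064306,  0.00163664, -0.00081338, -0.00090565,
       -0.00038899]), 'effort': array([ 1.00822552e-03, -4.44240367e+01,  2.63037479e+01,  7.94996013e-03,
       -1.08260062e-04,  3.16912065e-06]), 'tcp_pos': array([132.55752879, 533.23852951, 230.58488033]), 'orientation': array([-3.14001708e+00, -2.17014814e-04,  2.89778611e+00]), 'contact_force': array([ 0.05289853, -0.46745721,  0.67929908]), 'wrist_torque': array([-0.00937871,  0.02404067,  0.01305643]), 'opening': 0.9975483048324464}
```

View pics/top0.png

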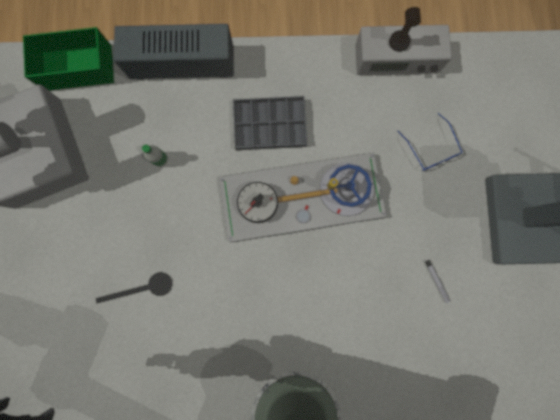

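View pics/side0.png

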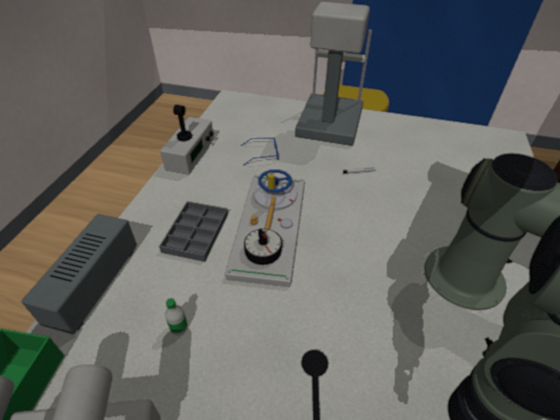

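Run:
```python
import cv2,numpy as np
a=cv2.imread("pics/top0.png")[145:250,210:395]; b=cv2.imread("pics/side0.png")[160:290,220:310]
cv2.imwrite("pics/c1.png",cv2.convertScaleAbs(cv2.resize(a,None,fx=4.3,fy=4.3,interpolation=2),alpha=1.4))
cv2.imwrite("pics/c2.png",cv2.convertScaleAbs(cv2.resize(b,None,fx=4.6,fy=4.6,interpolation=2),alpha=1.4))
```

```text
(no output)
```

View pics/c1.png

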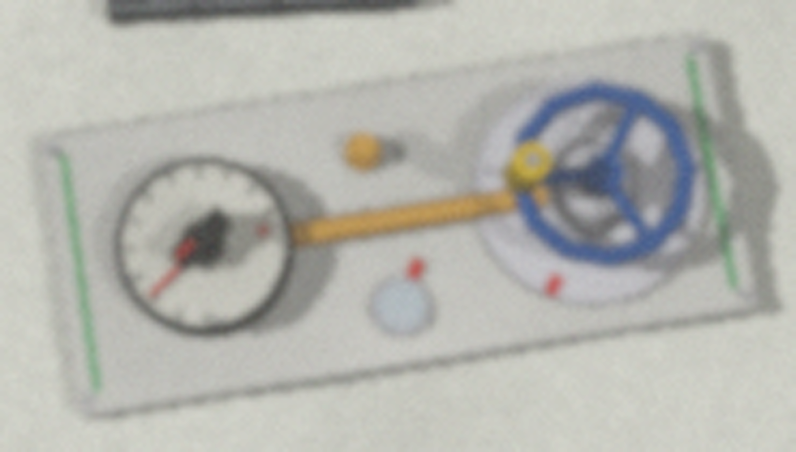

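View pics/c2.png

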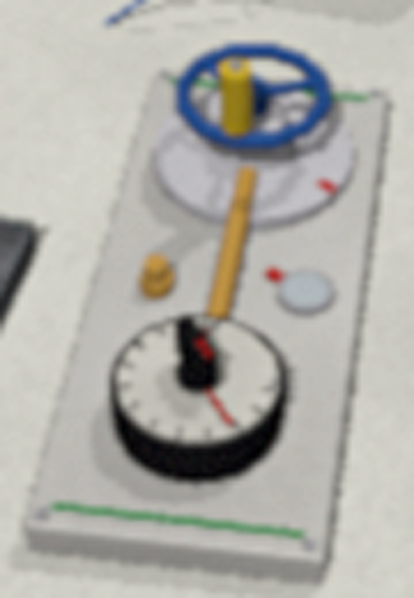

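```bash
cat > h.py <<'E'
import cv2,numpy as np
from scipy.spatial.transform import Rotation as Rot
from bench import bot,imaging,solve_ik
def ray(n,uv):
    m=imaging.camera_model(n);K=m["K"]
    d=np.array([(uv[0]-K[0,2])/K[0,0],-(uv[1]-K[1,2])/K[1,1],-1])
    return m["position"],Rot.from_euler("xyz",m["rotation"]).apply(d)
def onz(n,uv,z):
    p,d=ray(n,uv);return p+d*(z-p[2])/d[2]
def tri(u1,u2):
    p,d=ray("top",u1);q,e=ray("side",u2)
    s=np.linalg.lstsq(np.c_[d,-e],q-p,rcond=None)[0]
    a,b=p+d*s[0],q+e*s[1];return (a+b)/2,np.linalg.norm(a-b)
def mask(img,lo,hi,box):
    h=cv2.cvtColor(img,cv2.COLOR_BGR2HSV);m=cv2.inRange(h,np.array(lo),np.array(hi))
    o=np.zeros_like(m);x0,y0,x1,y1=box;o[y0:y1,x0:x1]=m[y0:y1,x0:x1];return o
def blobs(m,n,amin=3):
    k,_,st,c=cv2.connectedComponentsWithStats(m)
    return [(c[i].round(1),st[i].tolist()) for i in range(1,k) if st[i][4]>=amin]
E
cat > m.py <<'E'
from h import *
r=np.set_printoptions(precision=1,suppress=True)
I={n:cv2.imread(f"pics/{n}0.png") for n in("top","side")}
B={"top":(215,150,390,245),"side":(225,160,310,285)}
for n in I:
    bl=mask(I[n],(105,110,40),(125,255,255),B[n])
    pts=cv2.findNonZero(bl);hull=cv2.convexHull(pts)
    e=cv2.fitEllipse(hull);print(n,"rim",e,onz(n,e[0],92))
    for nm,lo,hi in(("yel",(20,130,80),(32,255,255)),("red",(0,110,60),(8,255,255)),("red2",(170,110,60),(180,255,255))):
        for c,st in blobs(mask(I[n],lo,hi,B[n]),n): print(n,nm,c,st,"z30",onz(n,c,30)[:2],"z44",onz(n,c,44)[:2],"z68",onz(n,c,68)[:2])
    dk=mask(I[n],(0,0,0),(180,255,55),(230,175,285,270));print(n,"dark",[b for b in blobs(dk,n,15)])
    c=max(cv2.findContours(dk,0,2)[0],key=cv2.contourArea);e=cv2.fitEllipse(cv2.convexHull(c));print("drum",e,onz(n,e[0],67))
E
python3 m.py
```

```text
top rim ((350.04315185546875, 185.05886840820312), (39.10504913330078, 39.59086608886719), 105.30368041992188) [ 589.  -152.3   92. ]
top yel [331.7 184.2] [329, 180, 8, 8, 31] z30 [ 603.4 -114.2] z44 [ 600.9 -112.3] z68 [ 596.6 -109.1]
top red [253.  202.5] [252, 202, 3, 2, 4] z30 [558.8  98.9] z44 [556.9  97.9] z68 [553.7  96.1]
top red [306.3 207.3] [306, 207, 2, 2, 3] z30 [542.3 -43.6] z44 [540.6 -42.6] z68 [537.8 -41.1]
top dark [(array([258.4, 200.2]), [255, 196, 7, 9, 36])]
drum ((258.0748596191406, 200.2062530517578), (6.244704723358154, 8.918456077575684), 21.788434982299805) [559.5  83.   67. ]
side rim ((274.5801086425781, 180.5480194091797), (22.04431915283203, 32.856082916259766), 89.5552978515625) [ 589.9 -147.1   92. ]
side yel [270.7 180.9] [268, 174, 6, 15, 77] z30 [ 622.6 -213.4] z44 [ 617.8 -197.3] z68 [ 609.5 -169.7]
side yel [268.3 222.3] [268, 222, 2, 2, 3] z30 [574.5 -22.1] z44 [570.5  -9.2] z68 [563.6  13. ]
side yel [267. 226.] [267, 225, 1, 3, 3] z30 [573.8  -6.1] z44 [569.8   6.5] z68 [562.9  28.3]
side red [279.2 219.4] [278, 219, 3, 2, 5] z30 [545.7 -43.2] z44 [542.1 -29.9] z68 [536.1  -7.1]
side red [264. 235.] [263, 234, 3, 3, 7] z30 [571.9  31.4] z44 [567.9  43.5] z68 [561.1  64.2]
side dark [(array([262. , 237.7]), [259, 229, 9, 16, 94]), (array([263.3, 257. ]), [245, 241, 37, 24, 297])]
drum ((263.1910400390625, 247.4532012939453), (33.605899810791016, 37.4704475402832), 71.1895751953125) [550.  107.9  67. ]
```

Run:
```python
from h import *
np.set_printoptions(precision=1,suppress=True)
T=lambda x,y:((x+.5)/4.3-.5+210,(y+.5)/4.3-.5+145)
S=lambda x,y:((x+.5)/4.6-.5+220,(y+.5)/4.6-.5+160)
I={n:cv2.imread(f"pics/{n}0.png").astype(float) for n in("top","side")}
for n in I:  # redness
    im=cv2.GaussianBlur(I[n],(3,3),.6); R=im[...,2]-np.maximum(im[...,1],im[...,0])
    b={"top":(230,175,385,240),"side":(230,165,310,265)}[n]
    M=np.zeros(R.shape,np.uint8);s=np.s_[b[1]:b[3],b[0]:b[2]];M[s]=(R[s]>16)*255
    hs=cv2.cvtColor(I[n].astype(np.uint8),cv2.COLOR_BGR2HSV)[...,0];M[(hs>9)&(hs<165)]=0
    k,l,st,c=cv2.connectedComponentsWithStats(M)
    for i in range(1,k):
        y,x=np.nonzero(l==i);w=R[y,x];u=(np.average(x,weights=w),np.average(y,weights=w))
        print(n,st[i],np.array(u),"z40",onz(n,u,40)[:2],"z68",onz(n,u,68)[:2])
print("foot mark",tri(T(555,287),S(327,186)))
print("tip",tri(T(152,295),S(233,425)),onz("top",T(152,295),71))
g=onz("top",T(205.5,246),67);print("gauge top",g, onz("side",S(199,375),67))
print("handle",tri(T(533,157),S(235,66)))
```

```text
top [271 198   1   1   1] [271. 198.] z40 [568.4  50.2] z68 [564.3  49.4]
top [245 200  11  14  39] [250.6 205.9] z40 [548.4 104.8] z68 [544.9 102.6]
top [304 205   5   5  21] [306.2 207. ] z40 [541.9 -42.6] z68 [538.6 -40.8]
top [336 209   5   5  20] [338.3 210.9] z40 [ 529.4 -127.4] z68 [ 526.4 -123.3]
side [289 199   4   3  11] [290.6 200. ] z40 [ 531.  -127.9] z68 [524.3 -98.2]
side [277 218   5   4  15] [279.2 219.3] z40 [543.4 -34. ] z68 [536.3  -7.4]
side [262 233   5   6  19] [263.9 235.1] z40 [569.1  40.7] z68 [561.1  64.8]
side [264 244   7   9  26] [267.3 248.2] z40 [545.3  85.7] z68 [538.2 108.3]
foot mark (array([ 529.5, -128.3,   39.4]), np.float64(2.639036296074262))
tip (array([526.8, 117.4,  66.1]), np.float64(0.44176827973377664)) [526.1 116.9  71. ]
gauge top [555.3  84.8  67. ] [557.7  86.2  67. ]
handle (array([ 588.9, -102.4,  153.5]), np.float64(0.44188178839341113))
```

Run:
```python
from h import *
np.set_printoptions(precision=2,suppress=True)
for y in np.radians([-47,0,60,103,115,133,180,240,283,295]): print(round(y,2),solve_ik([556,85,79],[np.pi,0,y]))
for y in np.radians([-90,-45,0,45,90,135,180]): print("v",round(y,2),[solve_ik([589+50*np.cos(a),-151.5+50*np.sin(a),113],[np.pi,0,y]) is not None for a in np.arange(0,6.3,1)])
```

```text
-0.82 [ 0.02  0.49 -0.36  0.72  0.   -2.3 ]
0.0 [ 0.02  0.49 -0.36  0.72  0.   -3.12]
1.05 [ 0.02  0.49 -0.36  0.72  0.    2.11]
1.8 [ 0.02  0.49 -0.36  0.72  0.    1.36]
2.01 [ 0.02  0.49 -0.36  0.72  0.    1.15]
2.32 [ 0.02  0.49 -0.36  0.72  0.    0.84]
3.14 [ 0.02  0.49 -0.36  0.72  0.    0.02]
4.19 [ 0.02  0.49 -0.36  0.72  0.   -1.03]
4.94 [ 0.02  0.49 -0.36  0.72  0.   -1.78]
5.15 [ 0.02  0.49 -0.36  0.72  0.   -1.99]
v -1.57 [True, True, True, True, True, True, True]
v -0.79 [True, True, True, True, True, True, True]
v 0.0 [True, True, True, True, True, True, True]
v 0.79 [True, True, True, True, True, True, True]
v 1.57 [True, True, True, True, True, True, True]
v 2.36 [True, True, True, True, True, True, True]
v 3.14 [True, True, True, True, True, True, True]
```

Run:
```python
from h import *
np.set_printoptions(precision=2,suppress=True)
y=np.radians(133);o=[np.pi,0,y]
bot.move_ptp([556,85,200],o)
bot.grip(1.0,30)
print(bot.movel([556,85,79],max_speed=80,threshold=12))
s=bot.get_state();print(s["t"],s["tcp_pos"],s["contact_force"],s["wrist_torque"])
print(bot.grip(0.0,30));s=bot.get_state();print(s["t"],s["opening"],s["contact_force"],s["wrist_torque"])
cv2.imwrite("pics/g1.png",cv2.resize(imaging.capture("side")[150:290,200:340],None,fx=4,fy=4))
```

```text
False
4.1833 [556.43  85.02  79.52] [ 0.09  0.6  -0.6 ] [-0.04  0.03 -0.03]
False
4.8417 0.1437492685815688 [ 4.42  5.05 -1.67] [ 0.89 -0.69 -0.08]
```

View pics/g1.png

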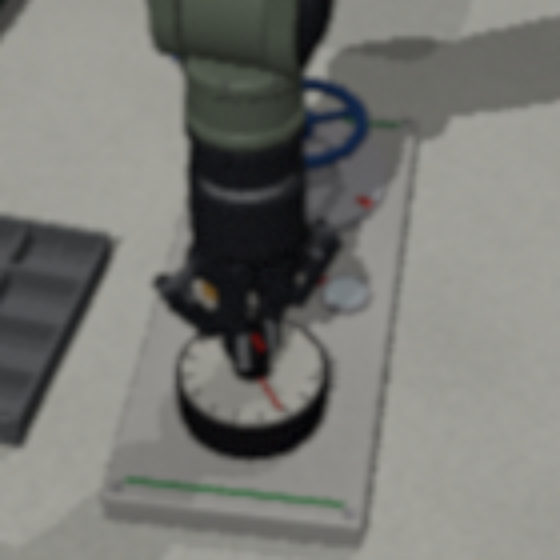

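The side view shows the fingers closed on the bar knob, with the red pointer at about (272,395) in the crop. An opening of 0.144 (about 12 mm) matches the 13 mm bar.

Run:
```python
from h import *
np.set_printoptions(precision=2,suppress=True)
base=None
for d in np.r_[np.arange(15,136,15),np.arange(139,176,3)]:
    bot.move_ptp([556,85,79],[np.pi,0,np.radians(133+d)])
    s=bot.get_state();print(d,round(s["t"],2),np.degrees(s["orientation"][2]).round(1),s["contact_force"],s["wrist_torque"])
    tz=s["wrist_torque"][2]
    if d==135: base=tz
    if base is not None and abs(tz-base)>.2: break
```

```text
15 5.25 148.1 [ 4.3   4.42 -2.55] [ 0.84 -0.69  0.01]
30 5.61 163.1 [ 3.65  4.8  -1.48] [ 0.77 -0.69  0.01]
45 5.97 178.1 [ 3.61  3.54 -1.69] [ 0.73 -0.76  0.05]
60 6.33 -167.5 [ 3.51  6.68 -0.59] [ 1.24 -0.76 -3.34]
75 6.68 -153.6 [2.23 9.51 2.69] [ 2.04 -0.47 -9.99]
90 7.04 -137.2 [-22.78  -9.86   8.55] [-1.92  5.03 -0.51]
105 7.4 -122.2 [-27.34 -21.14  11.27] [-4.4   5.18 -0.25]
120 7.76 -107.4 [-22.91 -33.67   8.91] [-6.66  4.47 -0.08]
135 8.12 -92.5 [-15.87 -42.03   1.41] [-8.26  3.29 -0.2 ]
139 8.37 -88.6 [-14.38 -44.2   -0.46] [-8.59  2.84 -0.43]
```

The stop came earlier than I expected, at about 57°, and the pads then slipped over the bar. I'll release, lift and look.

Run:
```python
from h import *
bot.grip(1.0)
bot.movel([556,85,220],max_speed=150)
bot.move_ptp([500,-260,260],[np.pi,0,np.radians(133+90)])
a=imaging.capture("top");b=imaging.capture("side");cv2.imwrite("pics/t2.png",a);cv2.imwrite("pics/s2.png",b)
A=cv2.resize(a[170:235,225:290],(400,400),interpolation=2);B=cv2.resize(b[215:275,235:295],(400,400),interpolation=2)
cv2.imwrite("pics/c3.png",cv2.convertScaleAbs(np.hstack([A,B]),alpha=1.5)); print(bot.get_state()["t"],bot.get_state()["contact_force"])
```

```text
11.5583 [ 0.87685299 -0.17104282 -0.00720087]
```

View pics/c3.png

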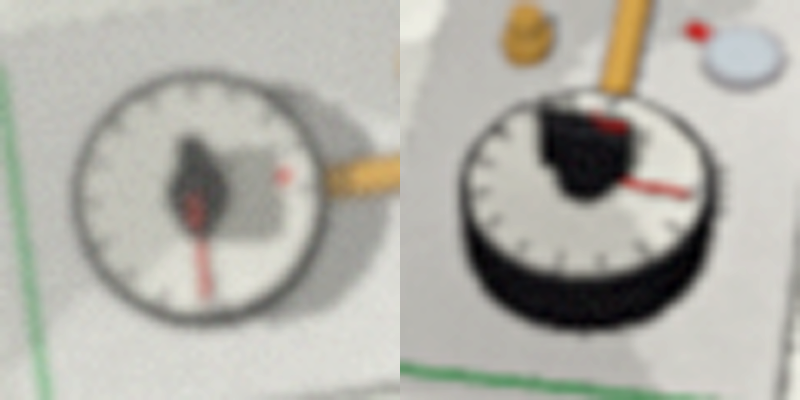

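Run:
```python
from h import *
np.set_printoptions(precision=1,suppress=True)
T=lambda x,y,s,x0,y0:((x+.5)/s-.5+x0,(y+.5)/s-.5+y0)
s=400/65
c=onz("top",T(201,198,s,225,170),67);t=onz("top",T(207,297,s,225,170),71);r=onz("top",T(204,240,s,225,170),71);z=onz("top",T(283,176,s,225,170),68)
print(c,t,r,z,[np.degrees(np.arctan2(*(p-c)[1::-1])) for p in(t,r,z)],np.degrees(np.arctan2(*(t-r)[1::-1])))
g=[onz("top",T(*p,s,225,170),39) for p in((8,90),(48,398))];d=g[1]-g[0];print("green line dir",np.degrees(np.arctan2(d[1],d[0])))
```

```text
[555.5  85.2  67. ] [513.3  83.2  71. ] [537.2  84.   71. ] [563.9  50.5  68. ] [np.float64(-177.2125084028615), np.float64(-176.21715285713915), np.float64(-76.4768099886998)] -177.9739326194329
green line dir -173.10422346424525
```

Run:
```python
from h import *
np.set_printoptions(precision=2,suppress=True)
P=lambda z:[555.7,85.1,z]; Y=182.5
bot.move_ptp(P(130),[np.pi,0,np.radians(Y)])
bot.movel(P(79),max_speed=120,threshold=12)
bot.grip(0.0,30)
for d in (0,2,4,6,8,10):
    if d: bot.move_ptp(P(79),[np.pi,0,np.radians(Y+d)])
    s=bot.get_state();print(d,round(s["t"],2),np.degrees(s["orientation"][2]).round(1)%360,s["opening"].round(3),s["contact_force"],s["wrist_torque"])
    if abs(s["wrist_torque"][2])>.8: break
```

```text
Traceback (most recent call last):
AttributeError: 'float' object has no attribute 'round'
```

Run:
```python
from h import *
np.set_printoptions(precision=2,suppress=True)
P=lambda z:[555.7,85.1,z]; Y=182.5
for d in (0,2,4,6,8,10,12):
    if d: bot.move_ptp(P(79),[np.pi,0,np.radians(Y+d)])
    s=bot.get_state();print(d,round(s["t"],2),np.degrees(s["orientation"][2])%360,s["opening"],s["contact_force"],s["wrist_torque"])
    if abs(s["wrist_torque"][2])>.8: break
```

```text
0 14.18 182.54720556637562 0.14155469494739312 [-0.58  5.17  4.35] [0.95 0.19 0.02]
2 14.43 184.4018158678007 0.14666530537565495 [-1.88  5.25  4.57] [ 1.11  0.22 -0.92]
```

```bash
cat >> h.py <<'E'
O=[np.pi,0,np.pi];Z=113
def pt(C,a,r=50): return [C[0]+r*np.cos(a),C[1]+r*np.sin(a),Z]
def show(tag):
    s=bot.get_state();f=s["contact_force"];print(tag,round(s["t"],2),s["tcp_pos"],f,s["wrist_torque"],round(s["opening"],3));return s
E
python3 - <<'E'
from h import *
np.set_printoptions(precision=1,suppress=True)
bot.grip(1.0); bot.movel([555.7,85.1,190],max_speed=200)
bot.move_ptp([588,-101.5,190],O)
a=imaging.capture("side");cv2.imwrite("pics/s3.png",a)
print(bot.movel([588,-101.5,Z],max_speed=120,threshold=10)); show("down")
bot.grip(0.0,40);show("grip")
C=np.array([589.2,-151.7]);a0=np.radians(91)
for d in (15,30,45):
    a=a0-np.radians(d);bot.movel(pt(C,a),max_speed=60);s=show(d);f=s["contact_force"];print("rad,tan(cw)",f[:2]@[np.cos(a),np.sin(a)],f[:2]@[np.sin(a),-np.cos(a)])
b=imaging.capture("top");cv2.imwrite("pics/t3.png",b)
cv2.imwrite("pics/c4.png",cv2.resize(b[120:240,290:410],None,fx=4,fy=4))
E
```

```text
False
down 17.47 [ 588.6 -101.2  113.7] [ 0.4  0.4 -0.4] [ 0.  0. -0.] 0.997
grip 18.07 [ 588.1 -101.3  113.4] [-0.7  1.2  3.7] [ 0.3  0.1 -0. ] 0.244
15 18.44 [ 602.5 -102.8  113.4] [3.3 3.5 2.7] [ 0.7 -0.5 -0. ] 0.248
rad,tan(cw) 4.197735383884199 2.330261805185274
30 18.81 [ 614.6 -107.6  113.4] [2.7 2.8 2.9] [ 0.8 -0.7  0. ] 0.247
rad,tan(cw) 3.7225481435797385 0.9963227932163778
45 19.18 [ 625.4 -115.7  113.4] [5.1 3.7 2.7] [ 0.7 -0.8 -0. ] 0.245
rad,tan(cw) 6.18555406497519 1.079795503460177
```

View pics/c4.png

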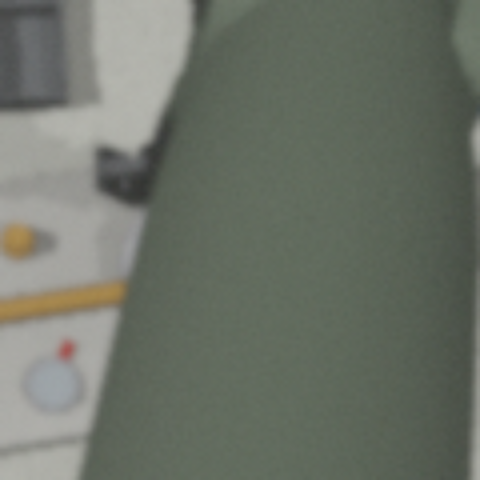

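```bash
cat > close.py <<'E'
from h import *
np.set_printoptions(precision=1,suppress=True)
C=np.array([589.2,-151.7]);deg=46.
while deg>-562-25:
    near=min(abs(deg+202),abs(deg+562))
    deg-=15 if deg>-185 or -225>deg>-545 else 4
    a=np.radians(deg);bot.movel(pt(C,a),max_speed=75 if near>20 else 40)
    s=bot.get_state();f=s["contact_force"];r=f[:2]@[np.cos(a),np.sin(a)];t=f[:2]@[np.sin(a),-np.cos(a)]
    p=s["tcp_pos"][:2]-C
    print(int(deg),round(s["t"],2),"act",np.degrees(np.arctan2(p[1],p[0])).round(1),np.hypot(*p).round(1),"r,t",r.round(1),t.round(1),s["contact_force"][2].round(1))
    if abs(r)>40: print("radial");break
    if t<-14: print("STOP");break
bot.dwell(.25);show("end")
E
python3 close.py
```

```text
31 19.55 act 29.4 51.2 r,t 5.4 1.1 0.3
16 19.88 act 14.2 51.2 r,t 5.7 2.8 1.9
1 20.2 act -0.7 51.1 r,t 5.8 1.9 0.8
-14 20.52 act -15.6 51.0 r,t 5.0 2.0 2.7
-29 20.85 act -30.4 50.7 r,t 4.6 2.5 4.6
-44 21.18 act -45.1 50.4 r,t 4.6 2.3 5.5
-59 21.5 act -59.9 50.1 r,t 2.9 1.8 6.2
-74 21.82 act -75.2 49.8 r,t 1.8 1.2 6.8
-89 22.15 act -90.6 49.5 r,t 1.1 1.9 8.7
-104 22.48 act -106.0 49.2 r,t -0.5 1.7 9.6
-119 22.8 act -121.5 49.1 r,t -1.5 1.6 9.1
-134 23.12 act -136.6 48.9 r,t -4.4 1.9 8.9
-149 23.45 act -151.6 48.8 r,t -4.8 2.3 7.7
-164 23.77 act -166.3 48.8 r,t -5.1 2.3 5.5
-179 24.1 act 179.0 48.9 r,t -6.2 2.8 4.7
-194 24.43 act 164.4 49.1 r,t -5.8 2.7 4.0
-198 24.68 act 161.5 49.1 r,t -6.2 0.3 3.1
-202 24.93 act 157.8 49.1 r,t -6.0 -0.5 4.6
-206 25.18 act 156.6 49.2 r,t -6.6 -7.7 3.4
-210 25.43 act 156.6 49.2 r,t -6.7 -17.7 6.0
STOP
end 25.68 [ 544.1 -132.2  113.3] [ -3.1 -17.9   5.7] [-3.1  0.5 -0. ] 0.249
```

Stop found at 156.6°, where the red mark predicted about 158°. Next I'll open it two turns, with the wheel centre refined from the measured radii.

```bash
cat > open.py <<'E'
from h import *
np.set_printoptions(precision=1,suppress=True)
C=np.array([590.4,-151.5])
ang=lambda:np.degrees(np.arctan2(*(bot.get_state()["tcp_pos"][:2]-C)[::-1]))
a0=ang();prev=a0;tot=0;print("start",a0)
for k in range(1,49):
    a=np.radians(a0+15*k);bot.movel(pt(C,a),max_speed=75 if k<46 else 35)
    s=bot.get_state();f=s["contact_force"];n=ang();tot+=(n-prev+180)%360-180;prev=n
    r=f[:2]@[np.cos(a),np.sin(a)];t=f[:2]@[-np.sin(a),np.cos(a)]
    if k%4==0: print(15*k,round(s["t"],2),"tot",tot.round(1),"r,t",r.round(1),t.round(1),round(s["opening"],3))
    if np.hypot(r,t)>40: print("FORCE",k,r,t);break
bot.dwell(.4);show("end");print("tot",tot,ang()-a0)
a=imaging.capture("side");cv2.imwrite("pics/s4.png",a);cv2.imwrite("pics/c5.png",cv2.convertScaleAbs(cv2.resize(a[150:290,210:350],None,fx=4,fy=4),alpha=1.4))
E
python3 open.py
```

```text
start 157.34235987293448
60 27.05 tot 59.4 r,t -0.8 1.5 0.247
120 28.35 tot 119.7 r,t 2.4 1.3 0.246
180 29.65 tot 181.1 r,t 2.4 1.6 0.251
240 30.95 tot 242.5 r,t 1.1 2.3 0.246
300 32.25 tot 302.2 r,t -1.8 1.8 0.247
360 33.55 tot 360.6 r,t -3.1 1.9 0.245
420 34.85 tot 419.2 r,t -1.6 2.8 0.249
480 36.15 tot 479.5 r,t 2.5 1.3 0.247
540 37.45 tot 541.1 r,t 3.9 1.0 0.246
600 38.75 tot 602.7 r,t 2.1 2.1 0.247
660 40.05 tot 662.5 r,t -2.3 2.0 0.248
720 41.95 tot 719.6 r,t -4.4 0.4 0.244
end 42.35 [ 544.2 -131.9  113.3] [ 3.1 -2.5  7. ] [-0.2 -0.7 -0. ] 0.242
tot 719.638850417659 -0.38477800461984657
```

View pics/c5.png

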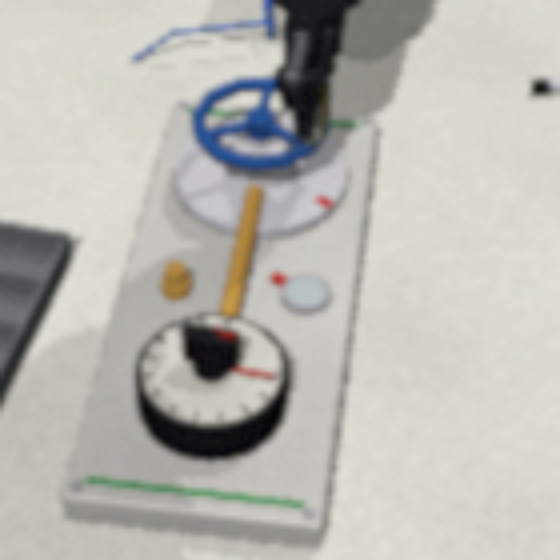

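The view shows the handle held in the fingers on the red-mark side at about (310,120). The pointer is unchanged at about (255,374), and the lens and plug are in place.

```bash
python3 -c "
from bench import bot
bot.sign_off()
s=bot.get_state();print(s['t'],s['opening'],s['tcp_pos'])"
```

```text
the job is handed in; nothing more can be done
the job is handed in; nothing more can be done
```

I reset the gauge, closed the valve to its stop and backed it off two turns. I handed the job in at about 42 s, still gripping the yellow handle. No verdict is reported, so these are my own checks.

- **Gauge knob:** I turned it anticlockwise to its zero stop. I had misread the zero mark and over-turned: the pads slipped round the bar, with about 10 N m at the wrist and up to 47 N sideways on the fingers. I gripped the bar again to check. It resisted within 2° of further anticlockwise turning, so it was against the stop. In the last picture the pointer had not moved.
- **Valve closing:** The hard stop showed as force rising to 18 N with no movement. It came at about 157°, against the 158° expected from the red mark.
- **Valve opening:** I then turned it back 719.6° (12.56 rad), measured from the gripper's position; the target is 12.57 rad. I did not measure the wheel itself after the last move.
- **Grip:** The gripper opening is 0.24 (about 21 mm on the 22 mm handle), with the grip set to 40 N.
- **Other objects:** The lens and plug look in place in the last picture. I did not measure any of the bystanders again, and the occluder and spray were outside that picture.

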